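# Catch the cartridge as the reader ejects it

## Task

Eject the test cartridge from the small reader: lower the open fingers so that one fingertip presses the flat ejector key all the way down while the other finger already stands in the open lane beside the key, where it stops the cartridge as it springs out, before it runs off the end of the lane. Do not lift or carry the cartridge, and leave the other things on the table alone. Finish while holding: the key still pressed down and the cartridge at rest on the lane against that finger.

Things in the scene. Friction and masses are not known exactly. Their poses are not given: they have to be found in the camera images.
- dock: white cartridge reader fixed to the table: a covered bay (55 mm wide, roof top 57 mm high, y = -105 to -4 mm) and before it an open lane to y = +60 mm, both centred on x = +20 mm. Origin at table height under the bay's mouth; +y is the way the cartridge is ejected, -x the key's side, z up. Lane floor 12 mm high, side lips to 18 mm, 43 mm apart inside; the lane's far end is open
- lane_mid (a point): point on the lane floor (12 mm above the table), on the lane's centre line, level with the middle of the key, 65 mm from the key's centre and 35 mm from the bay's mouth: a good place for the finger that stops the cartridge; free above
- key_top (a point): centre of the top of the ejector key, a flat grey ribbed plate 40 mm (reader's x) by 50 mm (reader's y) beside the open lane, in a well with a 22 mm high rim; 34 mm above the table when up, 26 mm when fully down. A second fingertip level with it then stands 14 mm above the lane floor and 20 mm below the cartridge's top
- eject_key (a joint): travel of the key in m: 0 up, 0.008 fully down on a firm stop. Spring 1 N (up) to 3 N (down), plus up to 3 N while its gate bar, which crosses the lane at the bay's mouth 5 mm above the floor, rubs on the cartridge. About 5 mm down the gate is sunk and lets the cartridge go; released, key and gate spring up
- cartridge_mid (a point): centre of the test cartridge, a loose grey block 40 mm wide, 44 mm long (reader's y), 34 mm high, 0.1 kg; it starts in the bay, front face at the mouth, underside on the lane floor. Once the gate is down a damped spring (3 N) pushes it out along +y at about 0.1 m/s and keeps pushing; unless stopped it drops off the lane's end in about a second
- cartridge: the same cartridge; origin at the centre of its underside, axes as the reader's at the start
- dropper_near: dropper bottle, 33 mm across, 62 mm high, green cap, standing beside the reader behind the key; origin at its underside; leave alone
- marker: marker pen 135 mm long lying beside the reader; leave alone
- dropper_far: dropper bottle with blue cap, 33 mm across, 68 mm high, right of the centrifuge; leave alone
- dropper_red: dropper bottle with red cap, 33 mm across, 62 mm high, right of the centrifuge; leave alone

How it is judged (in metres and radians):
At the end, for the whole second after the job is handed in: The key is held down (more than 5 of its 8 mm) and the cartridge, moved out by 9 to 61 mm, lies level on the lane floor (within 4 to 5 mm of height), at rest and pressing on a finger with more than 0.3 N (value of joint eject_key above 0.005 m and contact force between the fingers and cartridge above 0.3 N and y of cartridge_mid in the frame of dock between -0.014 and 0.038 m and z of cartridge_mid in the frame of dock between 0.025 and 0.034 m and x of cartridge_mid in the frame of dock between 0.012 and 0.028 m and angle between cartridge_mid's own z axis and vertical below 0.15 rad and linear speed of cartridge below 0.01 m/s); the arm keeps its last pose, push and grip.
It fails at once if the cartridge is lifted more than 15 mm (z of cartridge_mid in the frame of dock above 0.044 m).
It fails at once if the cartridge runs off the lane (y of cartridge_mid in the frame of dock above 0.05 m or z of cartridge_mid in the frame of dock below 0.018 m).
It fails at once if a bystander is disturbed (moved more than 30 mm) (distance of any of dropper_near, marker, dropper_far, dropper_red from where it was at the start of the episode above 0.03 m).
It also fails if it takes over 32 s, if anything falls off the work surface, if the arm or the gripper's body presses on something with over 40 N, if the wrist force passes 120 N, or if a joint passes its speed limit or range.

## Robot

A 6-joint arm with a two-finger parallel gripper is mounted at the origin on the work surface; the furniture and walls round the work are solid. World frame = base frame: x ahead of the robot, y to its left, z up, the work surface at z = 0. Lengths are in mm, angles in rad, forces in N, time in s.
With the tool pointing down it reaches from about 300 to 750 mm from the base axis. Payload 8.5 kg.
Tool frame: the origin (TCP) lies on the centre line of the jaws, within the pads' length; the fingertips stand 14 mm ahead of it and the grasp point (between the pads) lies 5 mm behind it; z points along the fingers, y is the direction in which the jaws open and shut (so a half turn about z gives the same grasp; the last joint's range is limited). The gripper opens to 85 mm and grips with 20 to 120 N. Pads are 22 mm wide; open, the fingers measure 114 mm over their backs; the gripper's body (76 mm by 85 mm) begins 54 mm behind the grasp point. The pads swing forward as they close: fully open they stand 13 mm farther back than shut.
Start: joints at [1.094, 0.381, 1.297, -0, 1.464, -0.215], TCP at [142.343, 531.243, 211.422] pointing down, gripper open.
Joint ranges: [-3.11, 3.11], [-0.89, 2.33], [0.22, 2.48], [-1.42, 4.56], [0.17, 2.85], [-2.88, 2.88]. Speed limits (rad/s): [2.39, 2.39, 3.14, 3.14, 3.14, 3.14].

## Interface

Orientations are given as a unit quaternion [x, y, z, w].
In Python, from plant import * gives the robot as it stands. The module is installed in compiled form; this text tells all that it offers.
- The arm moves only by the tool play_rows, never from a script. Its argument "steps" is a list of rows, each a list of 7 numbers: the shift along the tool's x, y, z in mm, then the turn, a rotation vector about the tool's x, y, z in rad, then the opening, from 0 (shut) to 1 (fully open). In form: [[dx, dy, dz, rx, ry, rz, jaw], ...]. A call has exactly 10 rows; each row is the pose to reach, as a shift and turn from the pose commanded when the call began, along the tool's axes at that moment; what a row does not reach only later rows make up. A row lasts 1/8 s, in which the tool goes at most 62.5 mm and 10.7 degrees, less where a joint would pass 70% of its speed; a pose out of reach is approached as far as the arm can. A call with a gripper value outside its range is refused whole. The fingers move at their own pace and stop on an object; the grip force is fixed at half the most. Time passes only in rows, so rows that repeat a pose let the fingers close, or fill a call up. It gives the time, the measured TCP pose, the force and the opening at its end, in the units of the state.
- sense(): the state, without advancing time (a new reading comes with each control period).
- read_camera(name): name is "scene" or "top" or "wrist"; returns (picture, depth): 480x640x3 uint8, red, green, blue; 480x640 float32, mm along the optical axis (not along the pixel's ray), 0 where there is no reading.
- get_calibration(name): a dict with "camera_matrix" (3x3 intrinsics, pixels), "R" (3x3) and "t" (3): a world point X has camera coordinates R X + t; the wrist camera has in their place "T_tool_cam" (4x4, takes a point from camera to tool coordinates, whose origin is the TCP and whose axes are the flange's). Camera axes: x right, y down, z forward; pixel columns grow to the right and rows downward; lengths in mm; the calibration is good to about 2 mm. A picture is of the moment at which its call begins: read the wrist's pose just before it. get_calibration takes no time and is no camera call.
- hand_in(): hands the job in, once; it reports no verdict.
Trained networks look in the newest picture that a camera, given by its name, has taken for a name from the list of things; names that differ only in an ending like _2 or _b are one class to them, and where a whole thing is asked for, a point or a joint stands for the part that bears it (a point fixed in the world has none). Each returns a list of dicts, best first, with "conf" (0 to 1); they miss things now and then, are a little off and sometimes report something else, mostly with a low value. They report only what shows in the picture. A call takes as long as a camera call.
- masks_of(camera, query): "region" (480x640 bool, what is visible of it).
- place_of(camera, query): "location" ([x, y, z] in mm, in world coordinates, good to about 4 mm: a listed point, or the origin of a listed thing).
The state is a dict: "time_s": time; "joint_positions": joint angles; "qd": joint speeds; "tau": joint torques, N m; "eef_pos": TCP position; "eef_rot": TCP orientation; "wrist_force": force on the tool from outside, world axes, zero at the start; "ft_torque": the same for the moment, N m; "opening": finger opening in mm.
Only numpy, scipy, OpenCV 4.12 (cv2) and the standard library are available. Lean on these libraries where they do the work, as an engineer would, in place of code of your own. Each camera call takes 0.05 s, during which the arm holds its last target. There are 200 camera calls.

## Working session

There is one attempt and no reset: what is moved stays moved. The work goes in short steps, Python scripts to look and compute and a tool call to move; the robot and the scene stay as the last step left them, time stands still between calls to the robot, and variables do not carry over. Pictures are saved under pics/ and viewed, about 8 in all and at most 12, crops included, and the job is handed in when it is done.

Besides the shell and the picture viewer there is one more tool, called after ">>>" as name(argument=value, ...) on one line, values as JSON. play_rows: Moves the arm, as the interface text tells. Its arguments: {"type":"object","properties":{"steps":{"type":"array"}},"required":["steps"]}

```bash
mkdir -p pics; python3 - <<'E'
from plant import *
import cv2,numpy as np
s=sense();print({k:np.round(v,3) for k,v in s.items()})
for c in("scene","top","wrist"):
    p,d=read_camera(c);cv2.imwrite(f"pics/{c}0.png",p[:,:,::-1]);np.save(f"pics/{c}0d.npy",d)
    for q in("dock","lane_mid","key_top","cartridge_mid","dropper_near","marker"):
        for r in place_of(c,q)[:2]:print(c,q,np.round(r["location"],1),round(r["conf"],2))
print(sense()["time_s"])
E
```

```text
{'time_s': np.float64(0.0), 'joint_positions': array([ 1.094,  0.381,  1.298,  0.   ,  1.464, -0.215]), 'qd': array([-0.001, -0.   ,  0.   , -0.   , -0.   ,  0.001]), 'tau': array([ 1.0000e-03, -4.4845e+01, -2.3128e+01, -0.0000e+00,  5.0000e-03,
       -0.0000e+00]), 'eef_pos': array([142.209, 530.971, 210.814]), 'eef_rot': array([ 0.131,  0.991, -0.001, -0.   ]), 'wrist_force': array([ 0.616, -0.368,  1.072]), 'ft_torque': array([-0.043,  0.001,  0.083]), 'opening': np.float64(85.761)}
scene dock [383.7 298.9  -1. ] 0.61
scene dock [363.1 331.   15.1] 0.41
scene lane_mid [363.  327.4  17.7] 0.91
scene key_top [344.2 266.   30.7] 0.74
scene cartridge_mid [421.1 312.8  29.8] 0.68
scene dropper_near [446.5 238.    1. ] 0.79
scene marker [439.6 364.3  -2.6] 0.7
top dock [392.8 300.3   5.2] 0.72
top key_top [345.5 267.3  36. ] 0.96
top cartridge_mid [417.3 312.8  25.9] 0.52
top dropper_near [441.7 233.8   1.1] 0.77
top dropper_near [ 4.089e+02 -6.660e+01  1.000e-01] 0.66
top marker [ 4.386e+02  3.647e+02 -3.000e-01] 0.94
wrist dock [394.3 302.3   2.4] 0.83
wrist lane_mid [366.  328.1  13.8] 0.79
wrist marker [436.4 361.3  -2.4] 0.66
1.05
```

```bash
cat > h.py <<'E'
from plant import *
import cv2,numpy as np
from scipy.spatial.transform import Rotation as Ro
def cloud(c,d,s=None):
    k=get_calibration(c);K=k["camera_matrix"];v,u=np.indices(d.shape)
    P=np.stack([(u-K[0,2])*d/K[0,0],(v-K[1,2])*d/K[1,1],d],-1)
    if c=="wrist":
        T=k["T_tool_cam"];R=Ro.from_quat(s["eef_rot"]).as_matrix()
        return (P@T[:3,:3].T+T[:3,3])@R.T+s["eef_pos"]
    return (P-k["t"])@k["R"]
E
python3 - <<'E'
from h import *
for c in("scene","top","wrist"):
    s=sense();p,d=read_camera(c);W=cloud(c,d,s)
    for q in("key_top","dock"):
        m=masks_of(c,q)
        if not m: print(c,q,"none");continue
        ok=m[0]["region"]&(d>0);P=W[ok]
        print(c,q,ok.sum(),round(m[0]["conf"],2))
        if q=="key_top":
            z=np.median(P[:,2]);P=P[abs(P[:,2]-z)<4]
            print(" z",z,"rect",cv2.minAreaRect(P[:,:2].astype(np.float32)))
        else:
            for lo,hi in((52,62),(8,14.5)):
                Q=P[(P[:,2]>lo)&(P[:,2]<hi)]
                if len(Q)>20:print(" ",lo,len(Q),np.median(Q[:,2]),cv2.minAreaRect(Q[:,:2].astype(np.float32)))
a=cv2.imread("pics/scene0.png");b=cv2.imread("pics/top0.png");w=cv2.imread("pics/wrist0.png")
def proj(c,X):
    k=get_calibration(c);x=k["camera_matrix"]@(k["R"]@np.array(X)+k["t"]);return x[:2]/x[2]
u,v=map(int,proj("top",[380,300,20]));print("top px",u,v)
b=b[max(0,v-90):v+90,max(0,u-120):u+120]
im=np.zeros((600,800,3),np.uint8)
im[:300,:400]=cv2.resize(a,(400,300));im[:300,400:]=cv2.resize(b,(400,300))
im[300:,:400]=cv2.resize(w,(400,300))
u,v=map(int,proj("scene",[380,300,20]));a=a[max(0,v-90):v+90,max(0,u-120):u+120];im[300:,400:]=cv2.resize(a,(400,300))
cv2.imwrite("pics/m1.png",im)
E
```

```text
scene key_top 526 0.63
 z 31.971241212350158 rect ((342.430419921875, 266.26654052734375), (44.21168518066406, 49.71525192260742), 76.14849853515625)
scene dock 3233 0.65
  52 863 55.89821346312406 ((442.2191162109375, 287.04949951171875), (89.96002197265625, 102.28753662109375), 72.47941589355469)
  8 667 11.012231956803433 ((402.14422607421875, 281.4891662597656), (120.94901275634766, 171.77992248535156), 73.53814697265625)
top key_top none
top dock 4176 0.71
  52 1600 57.172329443671345 ((449.2731018066406, 302.5990295410156), (55.575523376464844, 101.79419708251953), 72.9035415649414)
  8 1079 11.749220719829829 ((405.3155517578125, 282.7257080078125), (120.70068359375, 171.21853637695312), 72.712158203125)
wrist key_top none
wrist dock 1444 0.87
  8 1039 11.85579613348321 ((373.8338623046875, 333.1221008300781), (44.25086975097656, 71.59576416015625), 73.33175659179688)
top px 225 292
```

View pics/m1.png

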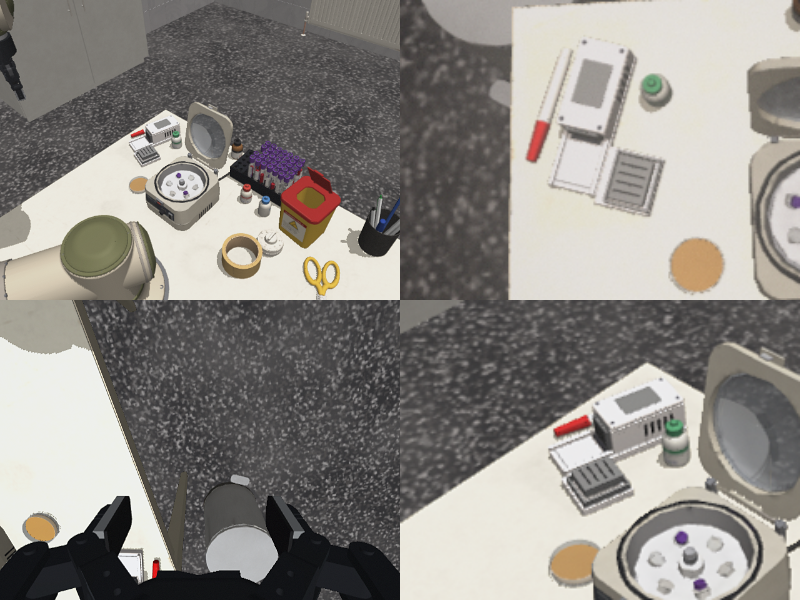

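```bash
python3 - <<'E'
from h import *
s=sense();R=Ro.from_quat(s["eef_rot"]).as_matrix();print(R.round(3))
p,d=read_camera("top");W=cloud("top",d);ok=d>0
r=np.hypot(W[...,0]-354,W[...,1]-298)
for z in(50,70,100,150):
    m=ok&(W[...,2]>z)&(r<200)
    if m.any():
        i=np.argmin(np.where(m,r,1e9));print(z,m.sum(),W.reshape(-1,3)[i].round(),r.flat[i].round())
a=np.radians(72.8);yx=np.array([np.cos(a),np.sin(a),0]);z=np.array([0,0,-1.]);G=np.stack([np.cross(yx,z),yx,z],1)
print("shift",R.T@(np.array([354.2,298.1,120])-s["eef_pos"]),"rot",Ro.from_matrix(R.T@G).as_rotvec())
E
```

```text
[[-0.966  0.259  0.   ]
 [ 0.259  0.966  0.   ]
 [-0.     0.    -1.   ]]
50 3605 [395. 293.  59.] 41.0
70 1714 [350. 133.  78.] 165.0
100 732 [379. 130. 131.] 170.0
150 496 [383. 129. 154.] 172.0
shift [-264.97352095 -170.39884454   91.44309925] rot [5.46461641e-05 3.03352874e-05 3.84282436e-02]
```

>>> play_rows(steps=[[-33,-21,6,0,0,0.01,0.6],[-66,-43,15,0,0,0.02,0.6],[-100,-64,26,0,0,0.03,0.6],[-133,-85,40,0,0,0.038,0.6],[-166,-107,55,0,0,0.038,0.6],[-200,-128,70,0,0,0.038,0.6],[-233,-150,82,0,0,0.038,0.6],[-265,-170.4,91.4,0,0,0.038,0.6],[-265,-170.4,91.4,0,0,0.038,0.6],[-265,-170.4,91.4,0,0,0.038,0.6]])

```text
time_s: 2.8
eef_pos: [354.0, 298.3, 120.2]
eef_rot: [0.149, 0.989, 0.0, -0.0]
wrist_force: [-1.1, -0.3, 0.3]
opening: 51.3
```

```bash
python3 - <<'E'
from h import *
s=sense();print({k:np.round(s[k],3) for k in("time_s","eef_pos","eef_rot","opening","wrist_force")})
p,d=read_camera("wrist");W=cloud("wrist",d,s)
cv2.imwrite("pics/w2.png",p[:,:,::-1]);
R=Ro.from_quat(s["eef_rot"]).as_matrix();T=(W-s["eef_pos"])@R
np.save("pics/T2.npy",T)
for v in range(300,480,20):
    print(v,[tuple(T[v,u].round().astype(int)) if d[v,u]>0 else 0 for u in range(140,520,30)])
E
```

```text
{'time_s': np.float64(2.8), 'eef_pos': array([354.028, 298.337, 120.203]), 'eef_rot': array([ 0.149,  0.989,  0.   , -0.   ]), 'opening': np.float64(51.299), 'wrist_force': array([-1.105, -0.266,  0.31 ])}
300 [(np.int64(-63), np.int64(-149), np.int64(121)), (np.int64(-63), np.int64(-123), np.int64(120)), (np.int64(-63), np.int64(-98), np.int64(120)), (np.int64(-63), np.int64(-73), np.int64(120)), (np.int64(-63), np.int64(-48), np.int64(121)), (np.int64(-63), np.int64(-23), np.int64(121)), (np.int64(-63), np.int64(2), np.int64(119)), (np.int64(-40), np.int64(23), np.int64(75)), (np.int64(-40), np.int64(44), np.int64(75)), (np.int64(-63), np.int64(78), np.int64(121)), (np.int64(-63), np.int64(102), np.int64(120)), (np.int64(-63), np.int64(128), np.int64(120)), (np.int64(-238), np.int64(339), np.int64(465))]
320 [(np.int64(-82), np.int64(-151), np.int64(120)), (np.int64(-82), np.int64(-126), np.int64(120)), (np.int64(-83), np.int64(-100), np.int64(121)), (np.int64(11), np.int64(-32), np.int64(-42)), (np.int64(-82), np.int64(-49), np.int64(121)), (np.int64(-82), np.int64(-23), np.int64(
[... 3862 characters left out ...]
 (np.int64(-10), np.int64(45), np.int64(-75)), (np.int64(-5), np.int64(51), np.int64(-80))]
460 [(np.int64(-8), np.int64(-48), np.int64(-84)), (np.int64(-237), np.int64(-145), np.int64(120)), (np.int64(18), np.int64(-23), np.int64(-107)), (np.int64(18), np.int64(-17), np.int64(-107)), (np.int64(10), np.int64(-12), np.int64(-100)), (np.int64(11), np.int64(-6), np.int64(-101)), (np.int64(12), np.int64(1), np.int64(-101)), (np.int64(11), np.int64(7), np.int64(-101)), (np.int64(11), np.int64(13), np.int64(-101)), (np.int64(17), np.int64(18), np.int64(-106)), (np.int64(18), np.int64(24), np.int64(-107)), (np.int64(-1075), np.int64(545), np.int64(867)), (np.int64(-7), np.int64(49), np.int64(-85))]
```

View pics/w2.png

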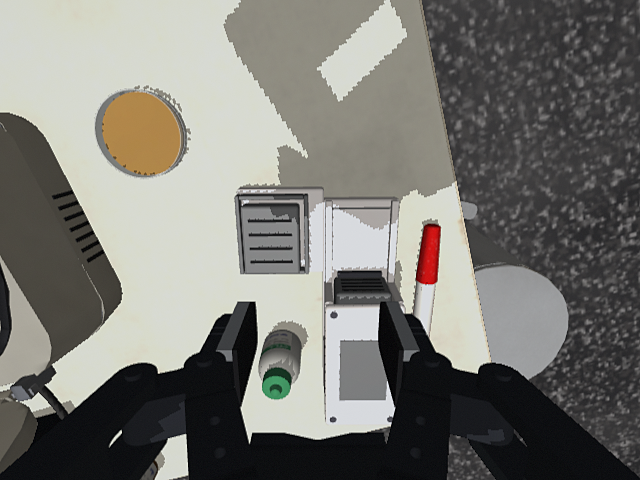

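```bash
python3 - <<'E'
import numpy as np
T=np.load("pics/T2.npy")
np.set_printoptions(suppress=True,linewidth=150)
def sh(n,v0,v1,u0,u1,lo,hi):
    Q=T[v0:v1,u0:u1].reshape(-1,3);Q=Q[(Q[:,2]>lo)&(Q[:,2]<hi)]
    print(n,len(Q),np.percentile(Q,[1,50,99],axis=0).round(1).tolist())
sh("key",190,285,225,325,82,90)
sh("lanefloor",190,275,320,405,105,111)
sh("lips",190,275,310,412,98,104.5)
sh("roof",300,425,320,400,58,68)
sh("tipL",290,345,215,262,-60,30)
sh("tipR",290,345,372,425,-60,30)
sh("tipL ends",295,312,215,262,-60,30)
sh("cart",255,305,320,400,68,100)
for v in (302,306,310): 
    for rg in (range(228,262,3),range(374,412,3)): print(v,[T[v,u].round().astype(int).tolist() for u in rg])
E
```

```text
key 3849 [[-23.6, -52.1, 84.7], [1.9, -32.5, 86.4], [24.8, -13.2, 88.8]]
lanefloor 4749 [[-32.0, 2.0, 105.6], [-1.6, 30.5, 108.4], [25.4, 56.6, 110.3]]
lips 1121 [[-32.4, 5.7, 101.1], [-6.7, 38.8, 102.6], [24.8, 58.5, 104.4]]
roof 7199 [[-137.3, 5.5, 61.5], [-88.8, 26.3, 63.1], [-39.0, 54.0, 66.1]]
tipL 1567 [[-6.7, -38.1, -57.4], [10.8, -28.1, -40.5], [11.9, -25.4, -24.1]]
tipR 1644 [[-6.3, 25.5, -57.3], [10.5, 28.6, -40.9], [11.9, 38.8, -24.1]]
tipL ends 226 [[6.2, -32.0, -35.8], [11.2, -28.1, -30.9], [11.9, -25.4, -24.1]]
cart 1679 [[-44.6, 5.0, 70.5], [-35.9, 30.6, 79.6], [-33.6, 58.1, 99.2]]
302 [[-65, -75, 120], [-66, -73, 122], [-64, -70, 119], [12, -32, -29], [11, -31, -28], [11, -30, -28], [12, -28, -29], [11, -27, -27], [11, -26, -28], [10, -25, -25], [-66, -50, 122], [-65, -47, 121]]
302 [[-41, 40, 74], [-41, 42, 74], [9, 26, -24], [11, 26, -28], [11, 27, -28], [11, 29, -28], [12, 30, -29], [12, 31, -29], [11, 32, -28], [-39, 58, 70], [-65, 73, 121], [-65, 75, 120], [-65, 78, 121]]
306 [[-68, -75, 119], [-68, -73, 120], [-68, -70, 120], [11, -31, -31], [11, -30, -31], [11, -29, -31], [11, -28, -32], [12, -26, -32], [11, -26, -31], [8, -26, -24], [-69, -50, 121], [-69, -48, 121]]
306 [[-40, 38, 65], [-39, 40, 64], [8, 25, -26], [11, 26, -31], [11, 27, -31], [11, 28, -31], [12, 29, -32], [12, 30, -32], [11, 32, -31], [-40, 57, 66], [-40, 59, 65], [-69, 75, 120], [-69, 78, 121]]
310 [[-73, -76, 121], [-72, -73, 120], [11, -32, -35], [11, -31, -35], [11, -30, -33], [11, -28, -35], [11, -27, -35], [11, -26, -34], [9, -26, -31], [5, -26, -24], [-73, -50, 122], [-72, -48, 120]]
310 [[-42, 38, 64], [-41, 40, 63], [7, 25, -26], [10, 25, -32], [11, 26, -35], [12, 27, -35], [11, 29, -34], [11, 30, -35], [12, 31, -36], [11, 32, -34], [-42, 59, 65], [-73, 76, 121], [-72, 78, 120]]
```

```bash
python3 - <<'E'
from h import *
k=get_calibration("wrist");T=k["T_tool_cam"];K=k["camera_matrix"];print(T.round(3),K)
for X in ([11,25,10],[-11,25,10],[11,25,-24],[11,-25,10],[11,25,-5]):
    c=np.linalg.inv(T)@[*X,1];print(X,(K@c[:3])[:2]/c[2],c[2])
Q=np.load("pics/T2.npy")
# fingers: all points with z<40 in rows<380
m=(Q[...,2]<40)&(Q[...,2]>-150);v,u=np.where(m);
for r in range(280,380,6):
    for s in(0,1):
        i=(v==r)&((u>320)==s)&(abs(u-320)<110)
        if i.any():P=Q[v[i],u[i]];print(r,s,u[i].min(),u[i].max(),P.min(0).round(),P.max(0).round())
E
```

```text
[[-0.0000e+00 -9.5000e-01 -3.1200e-01  8.0140e+01]
 [ 1.0000e+00 -0.0000e+00 -0.0000e+00  5.9000e-02]
 [ 0.0000e+00 -3.1200e-01  9.5000e-01 -1.6233e+02]
 [ 0.0000e+00  0.0000e+00  0.0000e+00  1.0000e+00]] [[374.32121747   0.         317.37797285]
 [  0.         374.32121747 242.90784477]
 [  0.           0.           1.        ]]
[11, 25, 10] [367.87785548 266.91964242] 185.29386988670814
[-11, 25, 10] [366.08217561 306.77479868] 192.1615655361041
[11, 25, -24] [378.5190775  297.95728704] 152.99295622643288
[11, -25, 10] [266.87453589 266.93032717] 185.30899583020874
[11, 25, -5] [372.07707707 279.16766685] 171.0434668012926
304 0 236 255 [  8. -32. -31.] [ 12. -26. -24.]
304 1 380 399 [  8.  26. -30.] [ 12.  32. -24.]
310 0 234 255 [  5. -32. -35.] [ 11. -25. -24.]
310 1 380 401 [  7.  25. -36.] [ 12.  32. -26.]
316 0 220 256 [  3. -38. -41.] [ 12. -25. -24.]
316 1 379 415 [  2.  25. -40.] [ 12.  38. -23.]
322 0 215 256 [  0. -39. -45.] [ 12. -25. -25.]
322 1 379 420 [ -0.  26. -45.] [ 12.  39. -24.]
328 0 212 256 [ -2. -39. -49.] [ 12. -25. -26.]
328 1 379 423 [ -2.  25. -48.] [ 12.  39. -26.]
334 0 211 257 [ -6. -38. -52.] [ 12. -25. -24.]
334 1 378 426 [ -6.  25. -53.] [ 12.  39. -24.]
340 0 211 257 [ -8. -37. -56.] [ 12. -25. -25.]
340 1 378 429 [ -8.  25. -56.] [ 12.  39. -25.]
346 0 211 256 [-10. -36. -60.] [ 12. -25. -27.]
346 1 379 429 [ -9.  25. -59.] [ 12.  38. -28.]
352 0 211 255 [-10. -33. -64.] [ 13. -25. -31.]
352 1 380 429 [-10.  25. -66.] [ 14.  34. -31.]
358 0 211 253 [-10. -31. -68.] [ 14. -25. -36.]
358 1 382 429 [-10.  25. -69.] [ 14.  33. -35.]
364 0 211 252 [-10. -31. -70.] [ 13. -25. -38.]
364 1 383 429 [-11.  25. -70.] [ 13.  32. -37.]
370 0 211 250 [-10. -30. -73.] [ 13. -25. -43.]
370 1 385 429 [-10.  25. -73.] [ 13.  32. -43.]
376 0 211 248 [ -9. -30. -76.] [ 13. -25. -47.]
376 1 387 429 [ -9.  25. -76.] [ 13.  31. -47.]
```

```bash
python3 - <<'E'
from h import *
p,d=read_camera("scene");W=cloud("scene",d);k=get_calibration("scene")
x=k["camera_matrix"]@(k["R"]@np.array([354,298,120])+k["t"]);u,v=(x[:2]/x[2]).astype(int);print(u,v)
u0,v0=max(0,u-80),max(0,v-80)
cv2.imwrite("pics/s3.png",cv2.resize(p[v0:v0+120,u0:u0+160,::-1],(800,600),interpolation=cv2.INTER_CUBIC))
yx=np.array([.296,.955]);rel=W[...,:2]-[354,298.3];a=rel@yx;b=rel@np.array([-.955,.296])
m=(d>0)&(abs(b)<16)&(abs(a)<60)&(W[...,2]>70)
for s in(-1,1):
    mm=m&(np.sign(a)==s);z=W[...,2][mm];print(s,mm.sum(),np.sort(z)[:12].round(1))
    for h in range(80,220,10):
        q=mm&(abs(W[...,2]-h)<5)
        if q.sum()>1:print(" ",h,q.sum(),a[q].min().round(),a[q].max().round())
E
```

```text
222 197
-1 1638 [141.3 142.4 142.9 143.9 144.1 144.5 145.  145.  145.2 146.1 146.2 146.6]
  140 7 -33.0 -30.0
  150 41 -40.0 -23.0
  160 56 -42.0 -27.0
  170 57 -41.0 -25.0
  180 9 -38.0 -27.0
  190 50 -59.0 -24.0
  200 102 -60.0 -25.0
  210 55 -60.0 -20.0
1 287 [140.6 140.8 141.  141.3 143.1 143.4 143.7 144.1 145.  145.1 145.1 145.2]
  140 9 26.0 31.0
  150 36 23.0 32.0
  160 41 24.0 31.0
  170 27 23.0 31.0
  180 30 25.0 39.0
  190 34 22.0 58.0
  200 23 21.0 57.0
  210 23 16.0 59.0
```

View pics/s3.png

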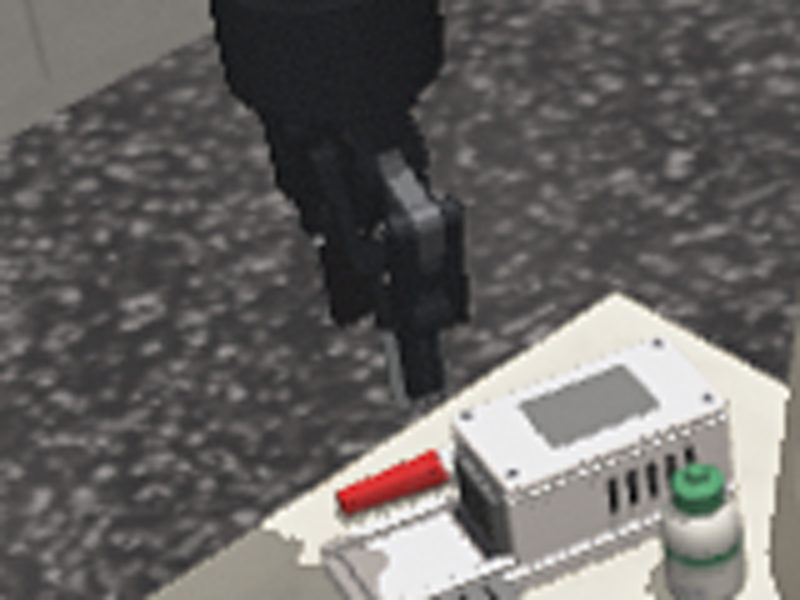

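>>> play_rows(steps=[[0,0,12,0,0,0,0.6],[0,0,26,0,0,0,0.6],[0,0,42,0,0,0,0.6],[0,0,58,0,0,0,0.6],[0,0,73,0,0,0,0.6],[0,0,85,0,0,0,0.6],[0,0,94,0,0,0,0.6],[0,0,98,0,0,0,0.6],[0,0,98,0,0,0,0.6],[0,0,98,0,0,0,0.6]])

```text
time_s: 4.15
eef_pos: [354.4, 298.2, 22.3]
eef_rot: [0.149, 0.989, 0.0, 0.0]
wrist_force: [-0.4, -0.1, 0.7]
opening: 51.3
```

```bash
python3 - <<'E'
from h import *
s=sense();print({k:np.round(s[k],3) for k in("time_s","eef_pos","opening","wrist_force")})
p,d=read_camera("scene");W=cloud("scene",d)
cv2.imwrite("pics/s4.png",cv2.resize(p[145:265,160:320,::-1],(800,600),interpolation=cv2.INTER_CUBIC))
p,d=read_camera("wrist");cv2.imwrite("pics/w4.png",p[150:400,150:500,::-1])
W=cloud("wrist",d,s);T=(W-s["eef_pos"])@Ro.from_quat(s["eef_rot"]).as_matrix()
m=(d>0)&(T[...,2]<-19)&(T[...,2]>-60)&(abs(T[...,0])<16);print(np.percentile(T[m],99.9,axis=0),np.percentile(T[m],.1,axis=0))
E
```

```text
{'time_s': np.float64(4.15), 'eef_pos': array([354.426, 298.167,  22.345]), 'opening': np.float64(51.327), 'wrist_force': array([-0.441, -0.146,  0.748])}
[ 12.20125223  39.26216505 -23.02620476] [-10.98994433 -39.23257216 -59.995946  ]
```

View pics/s4.png

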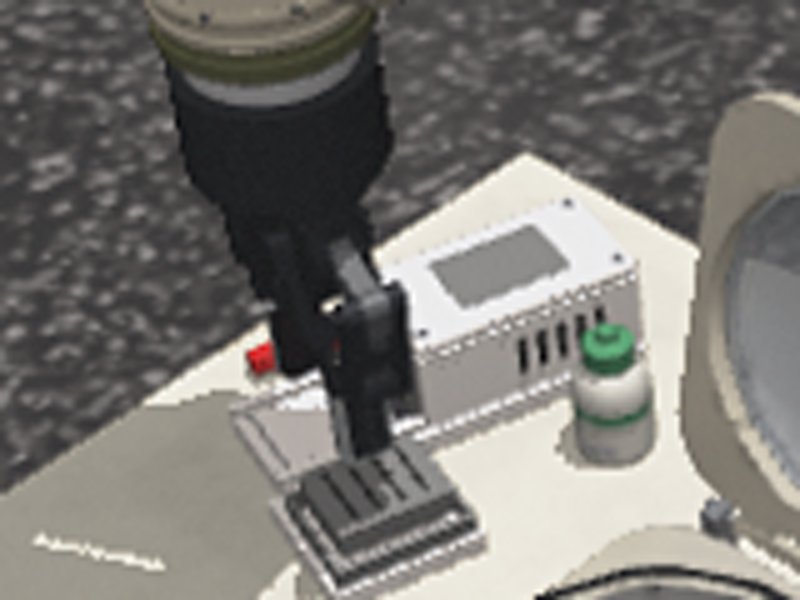

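View pics/w4.png

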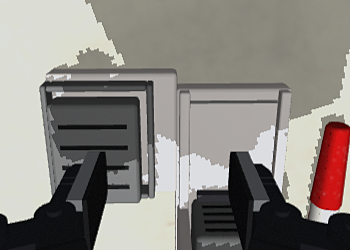

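>>> play_rows(steps=[[0,0,4,0,0,0,0.6],[0,0,8,0,0,0,0.6],[0,0,11,0,0,0,0.6],[0,0,13,0,0,0,0.6],[0,0,15,0,0,0,0.6],[0,0,17,0,0,0,0.6],[0,0,19,0,0,0,0.6],[0,0,19.5,0,0,0,0.6],[0,0,19.5,0,0,0,0.6],[0,0,19.5,0,0,0,0.6]])

```text
time_s: 5.5
eef_pos: [354.1, 298.1, 2.7]
eef_rot: [0.149, 0.989, -0.0, 0.0]
wrist_force: [-1.7, -1.2, 6.3]
opening: 51.3
```

```bash
python3 - <<'E'
from h import *
s=sense();print({k:np.round(s[k],3) for k in("time_s","eef_pos","opening","wrist_force","ft_torque")})
p,d=read_camera("wrist");cv2.imwrite("pics/w5.png",p[150:400,150:500,::-1])
for c in("wrist","scene","top"):
    if c!="wrist":read_camera(c)
    for q in("cartridge_mid","key_top"):
        for r in place_of(c,q)[:1]:
            X=np.array(r["location"]);D=X[:2]-(np.array([344.6,267.0]));e=np.array([.296,.955]);f=np.array([-.955,.296])
            print(c,q,X.round(1),round(r["conf"],2),"dock x,y",round(D@e-45,1),round(D@f+35,1))
E
```

```text
{'time_s': np.float64(5.5), 'eef_pos': array([354.147, 298.06 ,   2.748]), 'opening': np.float64(51.34), 'wrist_force': array([-1.669, -1.171,  6.303]), 'ft_torque': array([-0.413,  0.33 ,  0.116])}
wrist cartridge_mid [395.  318.   29.6] 0.81 dock x,y 18.6 2.0
wrist key_top [341.6 267.1  25.6] 0.69 dock x,y -45.8 37.9
scene key_top [345.3 264.5  26.4] 0.59 dock x,y -47.2 33.6
top key_top [346.  265.2  28.6] 0.39 dock x,y -46.3 33.1
```

View pics/w5.png

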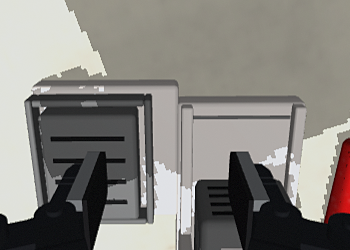

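>>> play_rows(steps=[[0,0,0.5,0,0,0,0.6],[0,0,1,0,0,0,0.6],[0,0,1.5,0,0,0,0.6],[0,0,1.5,0,0,0,0.6],[0,0,1.5,0,0,0,0.6],[0,0,1.5,0,0,0,0.6],[0,0,1.5,0,0,0,0.6],[0,0,1.5,0,0,0,0.6],[0,0,1.5,0,0,0,0.6],[0,0,1.5,0,0,0,0.6]])

```text
time_s: 7.2
eef_pos: [354.2, 298.2, 2.3]
eef_rot: [0.149, 0.989, 0.0, 0.001]
wrist_force: [-5.0, -2.4, 21.8]
opening: 51.3
```

```bash
python3 - <<'E'
from h import *
for i in range(3):
    s=sense();print({k:np.round(s[k],3) for k in("time_s","eef_pos","wrist_force")})
    f=s["wrist_force"];print("along dock y",f[:2]@np.array([-.955,.296]))
    read_camera("wrist")
    for r in place_of("wrist","cartridge_mid")[:1]:print(np.round(r["location"],1),r["conf"])
E
```

```text
{'time_s': np.float64(7.2), 'eef_pos': array([354.248, 298.154,   2.317]), 'wrist_force': array([-4.989, -2.379, 21.794])}
along dock y 4.059981799531478
[393.2 315.5  28.9] 0.89
{'time_s': np.float64(7.3), 'eef_pos': array([354.219, 298.13 ,   2.289]), 'wrist_force': array([-4.142, -1.784, 22.694])}
along dock y 3.4277195642689593
[393.8 318.2  27.9] 0.73
{'time_s': np.float64(7.4), 'eef_pos': array([354.25 , 298.158,   2.328]), 'wrist_force': array([-4.859, -1.515, 22.495])}
along dock y 4.191895605429188
[391.9 317.6  28.7] 0.84
```

```bash
python3 -c "
from plant import *
print(hand_in())"
```

```text
the job is handed in; nothing more can be done
None
```

I ejected the cartridge and handed the job in at about 7.4 s. One fingertip holds the key down, and the other finger stands in the lane with the cartridge against it. `hand_in()` gave no verdict.

**Last checks:**
- **Key:** the upward force rose from 6 N to about 22 N over the last part of the press, so the key is on its firm stop. The cameras put its top at about 26–29 mm, against 26 mm when fully down.
- **Cartridge:** it sits about 2 mm past the bay's mouth, so it has moved out by roughly 24–28 mm. Its centre is at about 29 mm height, which means it is on the lane floor. Three readings over 0.2 s agreed to within the networks' error, with no drift.
- **Contact:** the cartridge pushes on the finger with about 3–4 N along the lane.
- **Bystanders:** I did not measure them again after the move. The gripper kept clear of them on its path.

**Disagreements:**
- **Fingertip position:** the text says the fingertips stand 14 mm ahead of the TCP. Both the wrist and scene cameras showed them about 23 mm behind it at this opening. I used the camera value, and the key stop came where it predicted.
- **Cartridge sighting:** in the final pose only the wrist camera found the cartridge; the scene and top cameras did not report it.

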